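# Seat the tube block under the leaf spring of a block heater

## Task

The aluminium tube block on the block heater stands loose, short of its place. With your fingertips on the ledge at its front, press it down hard against the sprung heating plate and, keeping it pressed, slide it back under the leaf spring until it is fully home against the stop; then let go, so that the spring holds it down. Do not grip, lift or tip the block, and leave everything else where it stands.

Things in the scene. Friction and masses are not known exactly. Their poses are not given: they have to be found in the camera images.
- heater: block heater, a white bench unit 280 mm long (x) and 230 mm wide (y), fixed. Origin: on the bench. x points from its control panel (front) to the leaf spring (rear) and is the way the block slides in; z is up. Its deck is 100 mm above the origin. In the deck lies a bay, x = -120 to +60 mm, 89 mm wide, centred on y = 0, with a steel rail 8 mm high along each side, which guides the block
- heating_plate (a joint): the dark plate that floors the bay, on springs: 0 m = up, flush with the deck, as at the start; grows as it is pressed down; bottoms out at 0.009. It carries the block alone without sinking. Through the block it begins to sink at 1 to 3 N of extra push, then takes 1.6 N more for each mm, about 17 N at the bottom
- stop (a point): the stop bar at the rear end of the bay, 12 mm high: middle of its front face at deck height, 60 mm behind the heater's origin, which the block's rear face meets when it is fully home. The block's origin then lies at x = 0, y = 0 of the heater
- tube_block: loose aluminium block, 120 (x) by 85 mm (y), 0.4 to 0.6 kg. Origin: centre of underside. From the front: ledge x -60 to -30 mm, 14 mm high; body with 24 wells x -30 to +28, 38 mm high, with white caps 5 mm higher that are part of it; rear flange x +28 to +60, 26 mm high. Starts in the bay on the heating plate, 30 to 55 mm short of home, its x along the heater's
- ledge (a point): centre of the top face of the block's ledge, where the fingertips press: 45 mm in front of the block's origin and 14 mm above it; the ledge is 30 mm deep (15 mm either way along x) and 85 mm wide, and behind it the body's front face rises 24 mm, against which the fingertips may push
- leaf_spring: flat steel leaf spring 56 mm wide, origin at its clamp on the rear deck, pointing forwards and down to its nose and a turned-up lip. The nose yields up to 4 mm upwards, with 5 to 11 N. Unpressed, the block's flange butts against the lip and cannot pass: push the block down 5 mm or more (6 to 8 is good). Home and let go, it is held 4 to 6 mm lower than at the start
- spring_nose (a point): the lowest point of the leaf spring, in the middle of its nose, 46 mm behind the heater's origin and 18 mm above its deck when the spring is free; the lip ends 8 mm in front of it (38 mm behind the heater's origin)
- vial: bystander: small amber screw-cap vial, 30 mm across and 46 mm high, standing on the heater's deck left of the bay. Origin: centre of its underside
- dropper: bystander: small white bottle with black cap, 28 mm across and 42 mm high, standing on the heater's deck right of the bay. Origin: centre of its underside
- spare_block: bystander: spare aluminium block with six large wells, 85 x 58 x 44 mm, on the bench close to the heater's left side. Origin: centre of its underside
- tip_box: bystander: blue pipette-tip box, 122 x 84 x 67 mm, on the bench close to the heater's right side. Origin: centre of its underside
- wash_bottle: bystander: white wash bottle with blue cap and bent spout, 74 mm across, 219 mm high. Origin: centre of its underside
- reagent_bottle: bystander: glass bottle with blue cap, 70 mm across, 145 mm high. Origin: centre of its underside
- beaker: bystander: empty glass beaker, 72 mm across, 92 mm high. Origin: centre of its underside
- tube_rack: bystander: grey rack with small tubes, 70 x 150 x 46 mm. Origin: centre of its underside
Not all that is in view belongs to the job. What is shaped like the tube_block but green or pink is not meant.

How it is judged:
By the outcome, as a careful person would: the job done as asked, in the order asked, and still so for the second after the job is handed in, with the robot touching nothing.
It also fails if it takes over 38 s, if anything falls off the work surface, if the arm or the gripper's body presses on something with over 40 N, if the wrist force passes 120 N, or if a joint passes its speed limit or range.

## Robot

A 6-joint arm with a two-finger parallel gripper is mounted at the origin on the work surface. World frame = base frame: x ahead of the robot, y to its left, z up, the work surface at z = 0. Lengths are in mm, angles in rad, forces in N, time in s.
With the tool pointing down it reaches from about 350 to 775 mm from the base axis. Payload 7.3 kg.
Tool frame: the origin (TCP) lies between the finger pads; the fingertips stand 22 mm ahead of it and the grasp point (between the pads) lies 3 mm ahead of it (nose_length is the distance from the TCP to the fingertips, in mm); z points along the fingers, y is the direction in which the jaws open and shut (so a half turn about z gives the same grasp; the last joint's range is limited). The gripper opens to 92 mm and grips with 3 to 60 N. Pads are 19 mm wide; open, the fingers measure 130 mm over their backs; the gripper's body (75 mm by 190 mm) begins 47 mm behind the grasp point.
Start: joints at [1.181, 0.342, 1.524, -0, 1.275, -0.146], TCP at [126.714, 509.496, 248.741] pointing down, gripper open.
Joint ranges: [-2.53, 2.53], [-0.77, 2.02], [0.04, 2.7], [-1, 4.14], [0.28, 2.66], [-3.11, 3.11]. Speed limits (rad/s): [2.57, 2.57, 3.14, 3.14, 3.14, 3.14].

## Interface

Orientations are given as [roll, pitch, yaw] about the fixed x, y, z axes, in that order (R = Rz(yaw) Ry(pitch) Rx(roll)).
In Python, from plant import get_obs, capture, close_job, nose_length gives the robot as it stands.
- The arm moves only by the tool step_arm, never from a script. Its argument "increments" is text: rows parted by semicolons, each of 7 numbers parted by spaces: the turn, a rotation vector about the tool's x, y, z in rad, then the shift along the tool's x, y, z in mm, then the opening, from -1 (shut) to 1 (fully open). A call has 1 to 20 rows; each row is the pose to reach, as a shift and turn from the pose commanded when the call began, along the tool's axes at that moment; what a row does not reach only later rows make up. A row lasts 1/8 s, in which the tool goes at most 62.5 mm and 10.7 degrees, less where a joint would pass 70% of its speed; a pose out of reach is approached as far as the arm can. A call with a gripper value outside its range is refused whole. The fingers move at their own pace and stop on an object; the grip force is fixed at half the most. Time passes only in rows, so rows that repeat a pose let the fingers close. It gives the time, the measured TCP pose, the force and the opening at its end, in the units of the state.
- get_obs(): the state, without advancing time (a new reading comes with each control period).
- capture(name): name is "scene" or "top" or "wrist"; returns a dict with "frame" (420x560x3 uint8, red, green, blue), "K" (3x3 intrinsics, pixels), "distortion" ([k1, k2, p1, p2, k3] as OpenCV has them; the pictures are not rectified), "extrinsics" (4x4, takes a point from world to camera coordinates); the wrist camera has in their place "tool_from_camera" (4x4, takes a point from camera to tool coordinates, whose origin is the TCP and whose axes are the flange's). Camera axes: x right, y down, z forward; pixel columns grow to the right and rows downward; lengths in mm; the calibration is good to about 2 mm. A picture is of the moment at which its call begins: read the wrist's pose just before it. There is no depth.
- close_job(): hands the job in, once; it reports no verdict.
The state is a dict: "time": time; "joint_positions": joint angles; "dq": joint speeds; "tau": joint torques, N m; "tool_pos": TCP position; "tcp_rot": TCP orientation; "contact_force": force on the tool from outside, world axes, zero at the start; "moment": the same for the moment, N m; "grip_width": finger opening in mm.
Only numpy, scipy, OpenCV 4.12 (cv2) and the standard library are available. Lean on these libraries where they do the work, as an engineer would, in place of code of your own. Each camera call takes 0.05 s, during which the arm holds its last target.

## Working session

There is one attempt and no reset: what is moved stays moved. The work goes in short steps, Python scripts to look and compute and a tool call to move; the robot and the scene stay as the last step left them, time stands still between calls to the robot, and variables do not carry over. Pictures are saved under pics/ and viewed, and the job is handed in when it is done.

Besides the shell and the picture viewer there is one more tool, called after "Emit:" in YAML: its name, and indented under it one key for each argument. step_arm: Moves the arm, as the interface text tells. Its arguments: {"type":"object","properties":{"increments":{"type":"string"}},"required":["increments"]}

```bash
ls; mkdir -p pics; python3 - <<'E'
from plant import *
import cv2
o=get_obs();print(o); print(nose_length)
for n in("scene","top","wrist"):
    c=capture(n);cv2.imwrite(f"pics/{n}0.png",c["frame"][:,:,::-1]);print(n,{k:v for k,v in c.items() if k!="frame"})
E
```

```text
pics
{'time': 0.0, 'joint_positions': array([ 1.18099094e+00,  3.42728984e-01,  1.52500177e+00, -1.35527222e-06,
        1.27540245e+00, -1.46019470e-01]), 'dq': array([-0.00191077,  0.00018291,  0.00061139, -0.00115555, -0.00175172,
       -0.00138599]), 'tau': array([ 2.26739146e-03, -4.31240058e+01, -2.44221085e+01,  7.18840118e-02,
        5.58195356e-02, -1.22707065e-04]), 'tool_pos': array([126.57091716, 509.13496689, 248.04701156]), 'tcp_rot': array([-3.14006831e+00, -2.22869720e-04,  2.89780697e+00]), 'contact_force': array([-0.90530182, -0.11794396,  0.0356484 ]), 'moment': array([ 0.01342348, -0.03956615, -0.02643017]), 'grip_width': 91.74882653432833}
22.0
scene {'K': array([[386.15789434,   0.        , 273.36441342],
       [  0.        , 386.15789434, 208.49920114],
       [  0.        ,   0.        ,   1.        ]]), 'distortion': array([-0.06231639,  0.        ,  0.        ,  0.        ,  0.        ]), 'extrinsics': array([[-7.30415750e-01,  6.82720046e-01, -1.96512673e-02,
         4.36537440e+02],
       [ 4.35631114e-01,  4.43519312e-01, -7.83272719e-01,
        -1.
[... 712 characters left out ...]
    [ 0.00000000e+00,  0.00000000e+00,  0.00000000e+00,
         1.00000000e+00]])}
wrist {'K': array([[313.24984032,   0.        , 277.84302313],
       [  0.        , 313.24984032, 209.81539344],
       [  0.        ,   0.        ,   1.        ]]), 'distortion': array([-0.01524343,  0.        ,  0.        ,  0.        ,  0.        ]), 'tool_from_camera': array([[ 1.25122746e-04, -9.69799639e-01, -2.43902941e-01,
         6.43222833e+01],
       [ 9.99999868e-01,  2.42800793e-04, -4.52415172e-04,
         5.59497512e-02],
       [ 4.97971898e-04, -2.43902853e-01,  9.69799541e-01,
        -1.36392294e+02],
       [ 0.00000000e+00,  0.00000000e+00,  0.00000000e+00,
         1.00000000e+00]])}
```

View pics/scene0.png

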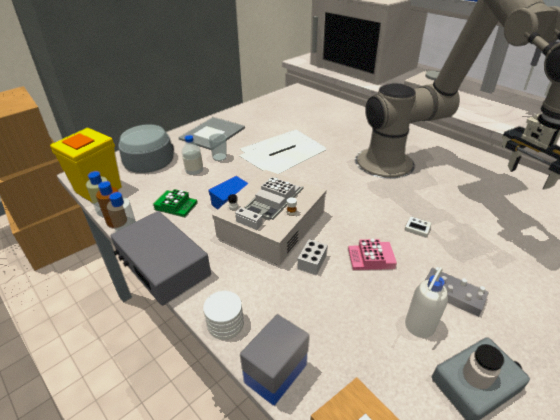

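View pics/top0.png

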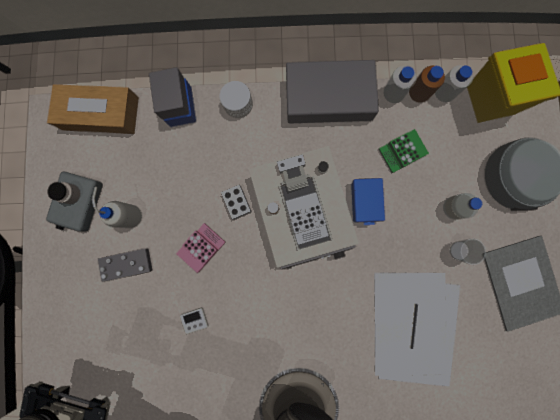

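View pics/wrist0.png

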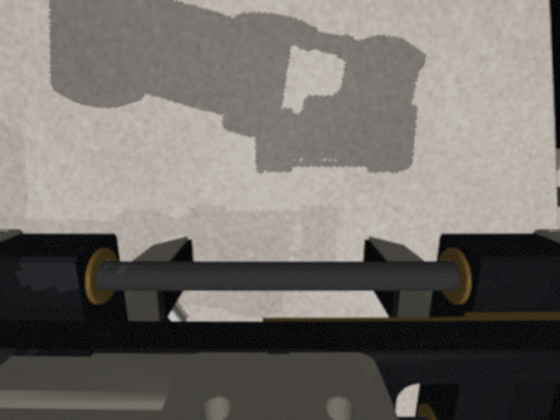

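Top picture: the heater is at about (300,210), its front faces the robot and the leaf spring is at about (292,165). I'll enlarge both views.

```bash
python3 - <<'E'
import cv2
a=cv2.imread("pics/top0.png")[140:275,235:395];cv2.imwrite("pics/topc.png",cv2.resize(a,None,fx=5,fy=4.4,interpolation=cv2.INTER_CUBIC) if 0 else cv2.resize(a,(704,594),interpolation=cv2.INTER_CUBIC))
a=cv2.imread("pics/scene0.png")[165:265,205:340];cv2.imwrite("pics/scenec.png",cv2.resize(a,(797,590),interpolation=cv2.INTER_CUBIC))
E
```

```text
(no output)
```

View pics/topc.png

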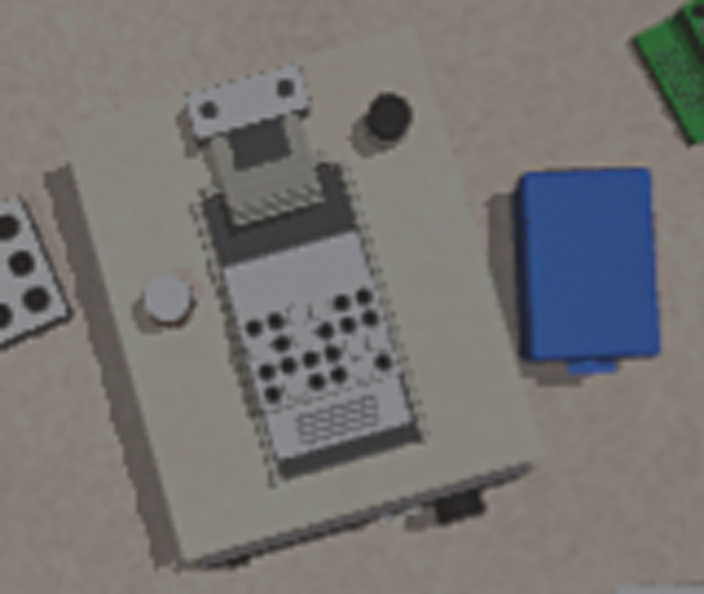

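View pics/scenec.png

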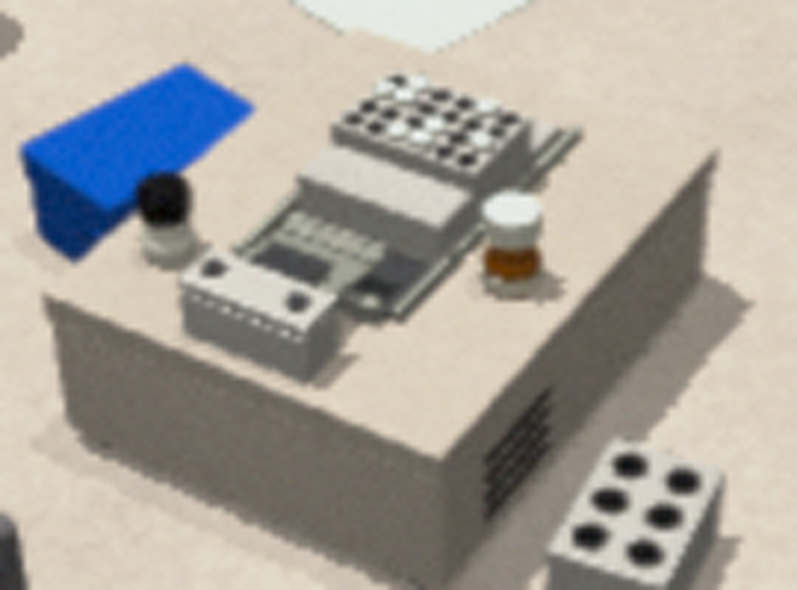

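```bash
cat > h.py <<'E'
import numpy as np,cv2
from scipy.optimize import least_squares
D={}
def cam(n):
    if n=="top":
        K=np.array([[379.92284528,0,284.35662443],[0,379.92284528,206.3847582],[0,0,1]]);d=np.array([-0.07220653,0,0,0,0])
        E=np.array([[-2.66024350e-02,-9.99373614e-01,-2.33386006e-02,40.437675],[-9.95899116e-01,2.85150421e-02,-8.58594394e-02,585.069227],[8.64711594e-02,2.09588215e-02,-9.96033868e-01,1081.56142]])
    else:
        K=np.array([[386.15789434,0,273.36441342],[0,386.15789434,208.49920114],[0,0,1]]);d=np.array([-0.06231639,0,0,0,0])
        E=np.array([[-7.30415750e-01,6.82720046e-01,-1.96512673e-02,436.53744],[4.35631114e-01,4.43519312e-01,-7.83272719e-01,-183.785938],[-5.26040270e-01,-5.80675434e-01,-6.21367584e-01,1514.55972]])
    return K,d,E
def proj(n,P):
    K,d,E=cam(n);P=np.atleast_2d(P).astype(float)
    return cv2.projectPoints(P,cv2.Rodrigues(E[:,:3])[0],E[:,3],K,d)[0][:,0]
def h2w(p,P):
    P=np.atleast_2d(P).astype(float);c,s=np.cos(p[2]),np.sin(p[2])
    return np.c_[p[0]+c*P[:,0]-s*P[:,1],p[1]+s*P[:,0]+c*P[:,1],P[:,2]]
E
cat > fit.py <<'E'
from h import *
T=lambda a:np.array(a)/4.4+[235,140]-.5+.5/4.4
S=lambda a:np.array(a)/5.904+[205,165]-.5+.5/5.904
ht=[[-140,115,100],[-140,-115,100],[140,-115,100],[140,115,100]]
to=T([[185,562],[535,462],[415,28],[68,130]])
hs=[[140,115,100],[140,-115,100],[-140,115,100]]
so=S([[442,460],[45,297],[718,152]])
def f(p,sep=False):
    a=(proj("top",h2w(p,ht))-to);b=(proj("scene",h2w(p,hs))-so)
    return np.r_[a.ravel(),b.ravel()]
r=least_squares(f,[700,0,0.1]);print(r.x,r.fun.round(1))
for g in (slice(0,8),slice(8,14)):
    print(least_squares(lambda p:f(p)[g],[700,0,.1]).x)
p=r.x
# block: d = block origin x
bt=[[-60,42.5,114],[-60,-42.5,114],[60,42.5,126],[60,-42.5,126]]
bo=T([[280,460],[413,427],[223,268],[357,233]])
bs=[[60,42.5,126],[60,-42.5,126]]; bso=S([[445,227],[300,175]])
def fb(q,pp=p):
    o=np.array([q[0],q[1],0])
    return np.r_[(proj("top",h2w(pp,np.array(bt)+o))-bo).ravel(),(proj("scene",h2w(pp,np.array(bs)+o))-bso).ravel()]
rb=least_squares(fb,[-40,0]);print(rb.x,rb.fun.round(1))
o=np.array([rb.x[0],rb.x[1],0])
print("ledge",h2w(p,o+[-45,0,114]))
E
python3 fit.py
```

```text
[ 5.78823166e+02 -2.67372118e+01  2.47151597e-01] [-1.   0.3  1.7 -0.2 -0.2  0.1 -1.7 -0.5 -0.6 -0.1 -0.3 -1.1  0.3 -0.7]
[ 5.78659789e+02 -2.75766048e+01  2.42956716e-01]
[ 5.80478770e+02 -2.47546853e+01  2.56320445e-01]
[-36.85301432  -0.28583494] [-0.9  0.7 -0.3 -0.5 -0.2  0.7  0.2 -0.  -1.1 -0.2 -0.6 -0.4]
ledge [[499.52733048 -47.03913682 114.        ]]
```

```bash
cat >> h.py <<'E'
from scipy.spatial.transform import Rotation as R
def incr(pos0,rpy0,pos1,rpy1):
    A=R.from_euler('xyz',rpy0);B=R.from_euler('xyz',rpy1)
    return (A.inv()*B).as_rotvec().round(4),A.inv().apply(np.array(pos1)-pos0).round(2)
E
python3 - <<'E'
from h import *
p=[578.8,-26.7,.247]
w=h2w(p,[-80,0,172])[0];print(w)
print(incr([126.714,509.496,248.741],[np.pi,0,2.8978],w,[np.pi,0,.247]))
w[2]=248.7;print(incr([126.714,509.496,248.741],[np.pi,0,2.8978],w,[np.pi,0,.247]))
E
```

```text
[501.22797821 -46.25968904 172.        ]
(array([ 0.    , -0.    ,  2.6508]), array([-497.59, -448.92,   76.74]))
(array([ 0.    , -0.    ,  2.6508]), array([-4.9759e+02, -4.4892e+02,  4.0000e-02]))
```

Emit:
step_arm:
  increments: "0 0 2.651 -497.6 -448.9 0 -0.5;0 0 2.651 -497.6 -448.9 0 -0.5;0 0 2.651 -497.6 -448.9 0 -0.5;0 0 2.651 -497.6 -448.9 0 -0.5;0 0 2.651 -497.6 -448.9 0 -0.5;0 0 2.651 -497.6 -448.9 0 -0.5;0 0 2.651 -497.6 -448.9 0 -0.5;0 0 2.651 -497.6 -448.9 0 -0.5;0 0 2.651 -497.6 -448.9 0 -0.5;0 0 2.651 -497.6 -448.9 0 -0.5;0 0 2.651 -497.6 -448.9 0 -0.5;0 0 2.651 -497.6 -448.9 0 -0.5;0 0 2.651 -497.6 -448.9 0 -0.5;0 0 2.651 -497.6 -448.9 0 -0.5;0 0 2.651 -497.6 -448.9 0 -0.5;0 0 2.651 -497.6 -448.9 40 -0.5;0 0 2.651 -497.6 -448.9 40 -0.5;0 0 2.651 -497.6 -448.9 40 -0.5"

```text
time: 2.4
tool_pos: [501.7, -46.3, 209.7]
tcp_rot: [3.141, -0.001, 0.248]
contact_force: [-0.1, -0.2, 0.3]
grip_width: 23.0
```

```bash
python3 - <<'E'
from plant import *
import cv2,pickle
o=get_obs();print(o["time"],o["tool_pos"],o["tcp_rot"],o["contact_force"],o["grip_width"],o["joint_positions"])
c=capture("wrist");pickle.dump((o,c),open("w1.pkl","wb"));cv2.imwrite("pics/w1.png",cv2.resize(c["frame"][:,:,::-1],(800,600),interpolation=cv2.INTER_CUBIC))
E
```

```text
2.4 [501.68996609 -46.29819817 209.67631025] [ 3.14124932e+00 -8.21611689e-04  2.48303994e-01] [-0.07938922 -0.24838493  0.28695011] 22.965168417336695 [-2.44303188e-01  3.39226803e-01  1.64320069e+00  9.39241678e-05
  1.15827886e+00  1.07815167e+00]
```

View pics/w1.png

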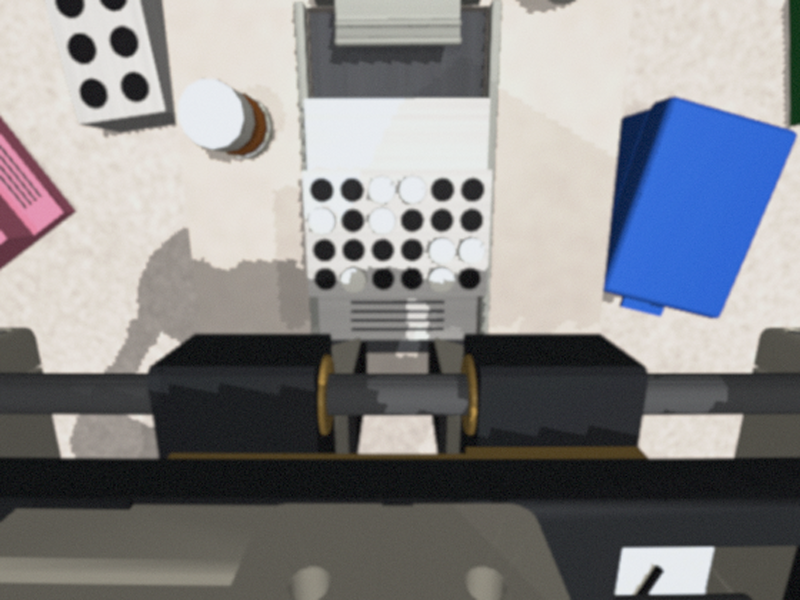

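The wrist view shows the block squarely ahead. Its flange rear edge is at row 97 (columns 305–490), the body front foot is at about row 297, and the lip is at about row 43. I'll turn these into positions.

```bash
cat >> h.py <<'E'
def wrist_pt(o,c,uv,z,scale=800/560):
    uv=np.array(uv,float).reshape(-1,1,2)/scale-.5+.5/scale
    n=cv2.undistortPoints(uv,c["K"],c["distortion"])[:,0]
    T=c["tool_from_camera"];Rw=R.from_euler('xyz',o["tcp_rot"]).as_matrix()
    d=(Rw@T[:3,:3]@np.c_[n,np.ones(len(n))].T).T;q=Rw@T[:3,3]+o["tool_pos"]
    return q+d*((np.array(z)-q[2])/d[:,2])[:,None]
def w2h(p,P):
    c,s=np.cos(p[2]),np.sin(p[2]);P=np.atleast_2d(P);x=P[:,0]-p[0];y=P[:,1]-p[1]
    return np.c_[c*x+s*y,-s*x+c*y,P[:,2]]
E
python3 - <<'E'
from h import *
import pickle
o,c=pickle.load(open("w1.pkl","rb"))
names=["flangeL","flangeR","bodyrearL","bodyrearR","ledgebackL","ledgebackR","railLtop far","railR far","railL near","railR near","lipL","lipR"]
uv=[[305,97],[490,97],[303,170],[492,170],[311,297],[485,297],[299,5],[497,5],[308,320],[489,320],[335,43],[462,43]]
z=[126,126,138,138,114,114,108,108,108,108,120,120]
P=wrist_pt(o,c,uv,z);H=w2h([578.8,-26.7,.247],P)
for n,a,b in zip(names,P,H):print(n,a.round(1),b.round(1))
a=c["frame"][:,:,::-1][0:260,190:370];cv2.imwrite("pics/w1c.png",cv2.resize(a,(415,600),interpolation=cv2.INTER_CUBIC))
E
```

```text
flangeL [594.4  20.1 126. ] [ 26.6  41.6 126. ]
flangeR [615.2 -61.8 126. ] [ 26.8 -42.9 126. ]
bodyrearL [562.8  12.2 138. ] [ -6.   41.6 138. ]
bodyrearR [583.6 -69.8 138. ] [ -5.8 -43.  138. ]
ledgebackL [4.995e+02 1.000e-01 1.140e+02] [-70.4  45.4 114. ]
ledgebackR [522.3 -90.  114. ] [-70.2 -47.6 114. ]
railLtop far [636.   35.2 108. ] [ 70.6  46.  108. ]
railR far [659.1 -55.7 108. ] [ 70.7 -47.8 108. ]
railL near [ 4.845e+02 -1.000e-01  1.080e+02] [-85.   48.8 108. ]
railR near [509.2 -97.6 108. ] [-84.9 -51.7 108. ]
lipL [621.2  12.8 120. ] [ 50.7  28.  120. ]
lipR [635.5 -43.5 120. ] [ 50.8 -30.1 120. ]
```

View pics/w1c.png

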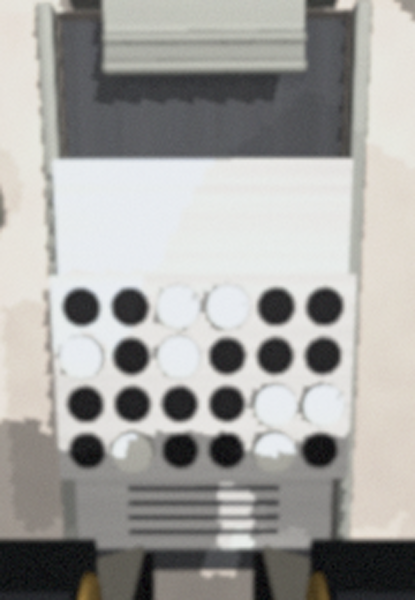

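```bash
python3 - <<'E'
from h import *
T=lambda a:np.array(a,float)/4.4+[235,140]-.5+.5/4.4
S=lambda a:np.array(a,float)/5.904+[205,165]-.5+.5/5.904
def bp(n,uv,z):
    K,d,E=cam(n);nn=cv2.undistortPoints(np.array(uv,float).reshape(-1,1,2),K,d)[:,0]
    Rm=E[:,:3];q=-Rm.T@E[:,3];D=(Rm.T@np.c_[nn,np.ones(len(nn))].T).T
    return q+D*((np.array(z,float)-q[2])/D[:,2])[:,None]
p=[578.8,-26.7,.247]
print("top corners FL FR RR RL",w2h(p,bp("top",T([[185,562],[535,462],[415,28],[68,130]]),[100]*4)).round(1).tolist())
print("top rails frontL frontR rearL rearR(108)",w2h(p,bp("top",T([[273,487],[420,442],[197,203],[338,160]]),[108]*4)).round(1).tolist())
print("top lip",w2h(p,bp("top",T([[233,223],[325,195]]),[122]*2)).round(1).tolist())
print("scene corners RL RR FL",w2h(p,bp("scene",S([[442,460],[45,297],[718,152]]),[100]*3)).round(1).tolist())
print("scene rail end rear L (right rail), front L",w2h(p,bp("scene",S([[400,318],[580,130]]),[108]*2)).round(1).tolist())
E
```

```text
top corners FL FR RR RL [[-139.9, 112.1, 100.0], [-139.3, -110.5, 100.0], [140.2, -115.7, 100.0], [137.4, 110.7, 100.0]]
top rails frontL frontR rearL rearR(108) [[-110.2, 47.9, 108.0], [-108.2, -45.5, 108.0], [69.8, 45.5, 108.0], [71.8, -45.3, 108.0]]
top lip [[50.0, 27.8, 122.0], [51.2, -30.5, 122.0]]
scene corners RL RR FL [[139.5, 116.7, 100.0], [143.6, -110.9, 100.0], [-136.2, 115.8, 100.0]]
scene rail end rear L (right rail), front L [[74.0, 52.0, 108.0], [-106.0, 49.1, 108.0]]
```

Rails, lip and body agree on a heater origin about 10.7 mm further back than the deck outline suggested. The block is therefore about 44 mm short of home, which fits the 30–55 mm given. The fingertips are already centred over the ledge, so I go straight down.

Emit:
step_arm:
  increments: "0 0 0 0 0 30 -0.5;0 0 0 0 0 55 -0.5;0 0 0 0 0 66 -0.5;0 0 0 0 0 68 -0.5;0 0 0 0 0 68 -0.5;0 0 0 0 0 68 -0.5"

```text
time: 3.2
tool_pos: [501.8, -46.4, 141.6]
tcp_rot: [3.141, -0.002, 0.247]
contact_force: [0.4, 0.5, 0.6]
grip_width: 23.2
```

```bash
cat > look.py <<'E'
from plant import *
import cv2,pickle,sys
n=sys.argv[1]
o=get_obs();print(o["time"],o["tool_pos"].round(2),o["tcp_rot"].round(4),o["contact_force"].round(2),o["moment"].round(2),o["grip_width"].round(1))
c=capture("wrist");pickle.dump((o,c),open(n+".pkl","wb"));cv2.imwrite(f"pics/{n}.png",cv2.resize(c["frame"][:,:,::-1],(800,600),interpolation=cv2.INTER_CUBIC))
s=capture("scene")["frame"][150:270,190:350,::-1];cv2.imwrite(f"pics/{n}s.png",cv2.resize(s,(800,600),interpolation=cv2.INTER_CUBIC))
E
python3 look.py w2
```

```text
Traceback (most recent call last):
  File "look.py", line 4, in <module>
    o=get_obs();print(o["time"],o["tool_pos"].round(2),o["tcp_rot"].round(4),o["contact_force"].round(2),o["moment"].round(2),o["grip_width"].round(1))
                                                                                                                              ^^^^^^^^^^^^^^^^^^^^^
AttributeError: 'float' object has no attribute 'round'
```

```bash
sed -i 's/o\["grip_width"\].round(1)/o["grip_width"]/' look.py; python3 look.py w2
```

```text
3.2 [501.77 -46.35 141.59] [ 3.1409e+00 -1.6000e-03  2.4690e-01] [0.44 0.45 0.57] [-0.07  0.15  0.02] 23.197352556563672
```

View pics/w2.png

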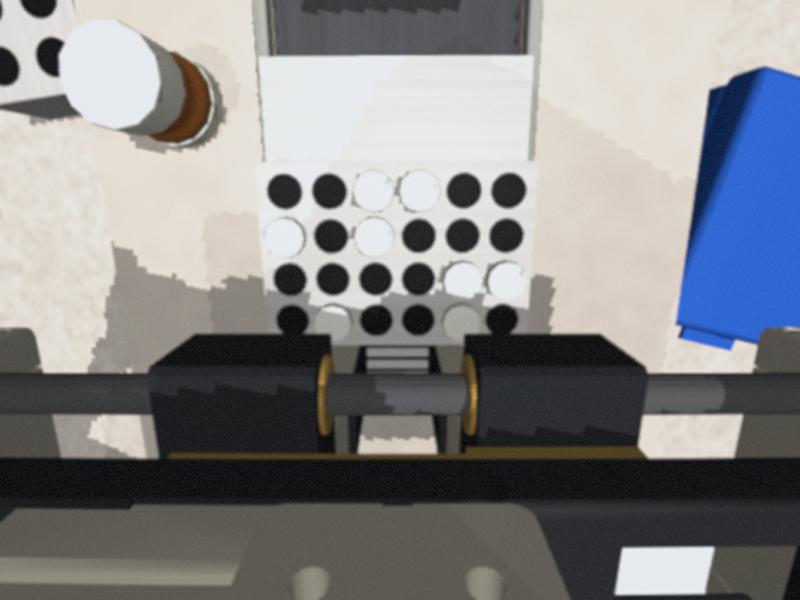

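View pics/w2s.png

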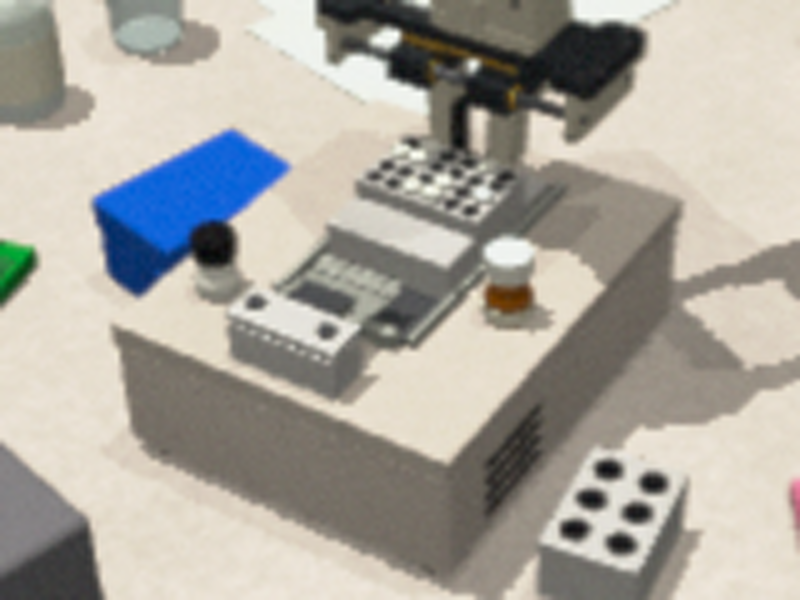

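The fingers stand in front of the body over the ledge, with the flange rear edge at row 56 (columns 260–533). I'll re-measure from this closer view.

```bash
python3 - <<'E'
from h import *
import pickle
o,c=pickle.load(open("w2.pkl","rb"))
P=wrist_pt(o,c,[[260,56],[533,56],[257,163],[536,163],[267,345],[533,345]],[126,126,138,138,138,138]);p=[589.3,-24.7,.247]
print(w2h(p,P).round(1).tolist(), w2h(p,o["tool_pos"]))
E
```

```text
[[15.5, 42.4, 126.0], [15.5, -42.2, 126.0], [-17.0, 42.1, 138.0], [-17.0, -41.8, 138.0], [-74.8, 43.1, 138.0], [-74.8, -45.1, 138.0]] [[-90.16719458   0.40294729 141.59058952]]
```

Emit:
step_arm:
  increments: "0 0 0 3 0 0 -0.5;0 0 0 3 0 4 -0.5;0 0 0 3 0 5.5 -0.5;0 0 0 3 0 7 -0.5;0 0 0 3 0 8 -0.5;0 0 0 3 0 8 -0.5;0 0 0 3 0 8 -0.5"

```text
time: 4.18
tool_pos: [504.4, -45.5, 133.4]
tcp_rot: [3.141, -0.001, 0.247]
contact_force: [-1.1, 0.8, 6.3]
grip_width: 22.8
```

```bash
python3 look.py w3
```

```text
4.175 [504.41 -45.49 133.39] [ 3.1413e+00 -1.0000e-03  2.4690e-01] [-1.13  0.77  6.3 ] [ 0.05  0.39 -0.05] 22.825942637061356
```

Contact: 6.3 N at about 2.6 mm of sink, which matches the plate data. I press on to about 7 mm.

Emit:
step_arm:
  increments: "0 0 0 0 0 1.5 -0.5;0 0 0 0 0 3 -0.5;0 0 0 0 0 4.5 -0.5;0 0 0 0 0 4.5 -0.5;0 0 0 0 0 4.5 -0.5"

```text
time: 4.9
tool_pos: [504.4, -45.5, 129.6]
tcp_rot: [3.141, -0.001, 0.247]
contact_force: [-3.5, 1.4, 12.6]
grip_width: 22.9
```

```bash
python3 look.py w4
```

```text
4.9 [504.43 -45.49 129.58] [ 3.141e+00 -1.400e-03  2.469e-01] [-3.55  1.44 12.63] [ 0.16  0.74 -0.01] 22.85863816345245
```

View pics/w4.png

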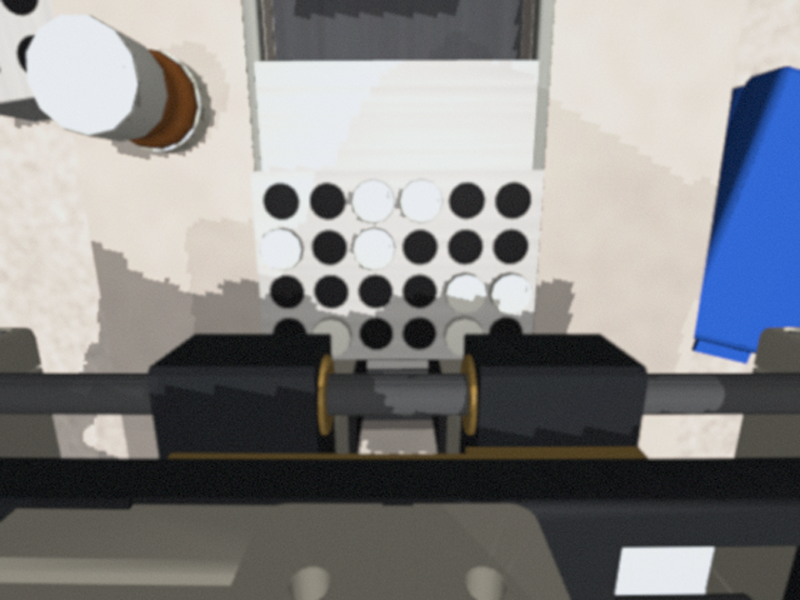

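View pics/w4s.png

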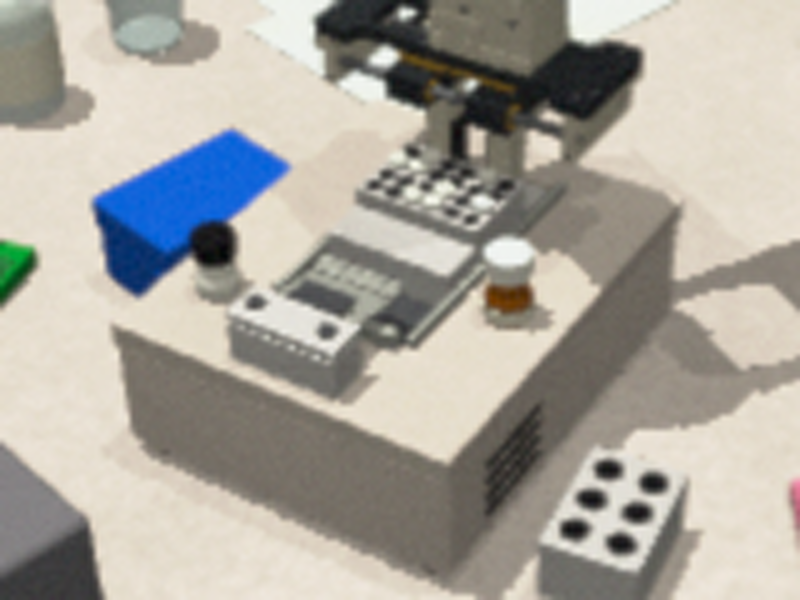

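The plate is down about 6.4 mm and the block is still level. The flange rear edge is at row 61, columns 255–537. Now a first slide, stopping just short of the lip.

Emit:
step_arm:
  increments: "0 0 0 1 0 0.8 -0.5;0 0 0 3 0 0.8 -0.5;0 0 0 5 0 0.8 -0.5;0 0 0 7 0 0.8 -0.5;0 0 0 9 0 0.8 -0.5;0 0 0 12 0 0.8 -0.5;0 0 0 15 0 0.8 -0.5;0 0 0 18 0 0.8 -0.5;0 0 0 18 0 0.8 -0.5;0 0 0 18 0 0.8 -0.5"

```text
time: 6.25
tool_pos: [521.9, -41.5, 129.0]
tcp_rot: [3.14, -0.001, 0.247]
contact_force: [-3.0, -0.4, 14.3]
grip_width: 23.2
```

```bash
python3 look.py w5
```

```text
6.25 [521.85 -41.45 128.98] [ 3.1404e+00 -1.2000e-03  2.4700e-01] [-3.03 -0.4  14.26] [-0.19  0.91  0.04] 23.202221379225183
```

View pics/w5.png

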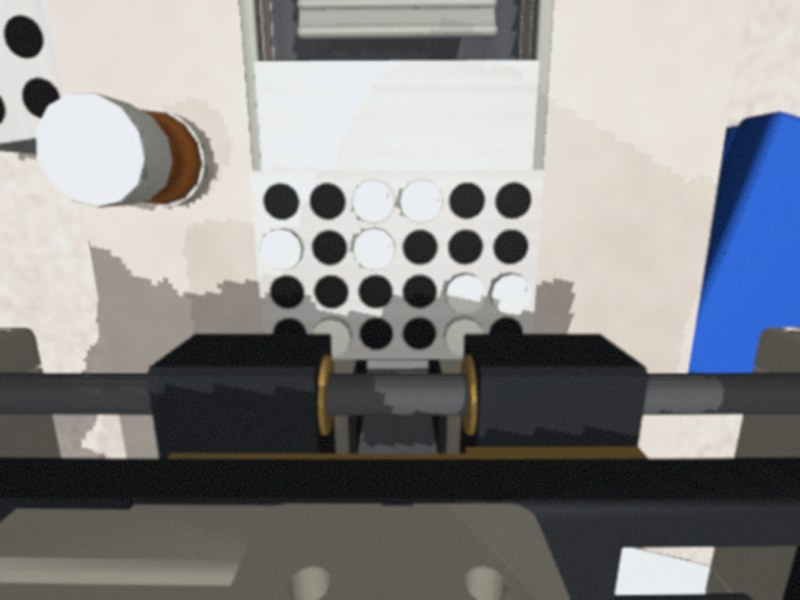

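View pics/w5s.png

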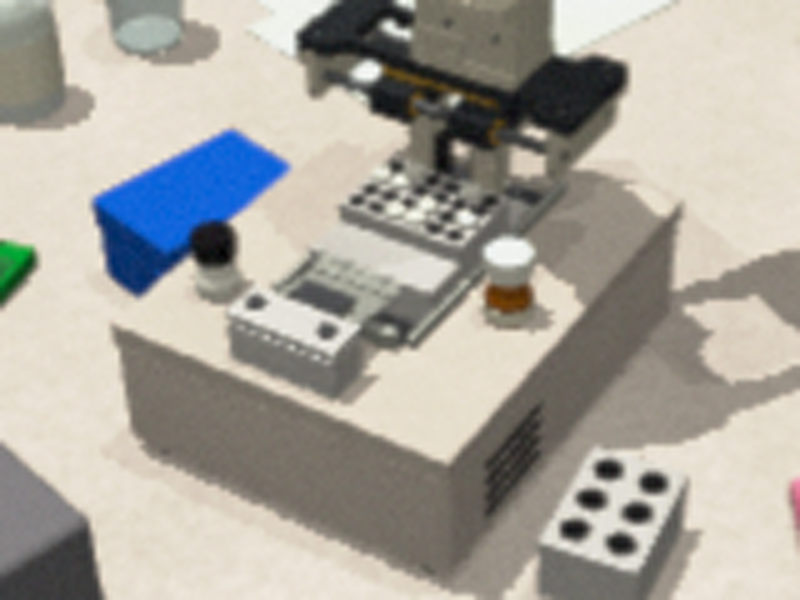

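The block slides along with the fingers and stays level; the lip (row about 35) is now just ahead of the flange (row 61). I carry on under the spring.

Emit:
step_arm:
  increments: "0 0 0 2 0 0.2 -0.5;0 0 0 4 0 0.2 -0.5;0 0 0 6 0 0.2 -0.5;0 0 0 8 0 0.2 -0.5;0 0 0 10 0 0.2 -0.5;0 0 0 12 0 0.2 -0.5;0 0 0 14 0 0.2 -0.5;0 0 0 16 0 0.2 -0.5;0 0 0 18 0 0.2 -0.5;0 0 0 20 0 0.2 -0.5;0 0 0 20 0 0.2 -0.5"

```text
time: 7.72
tool_pos: [540.2, -36.6, 128.1]
tcp_rot: [3.141, 0.002, 0.247]
contact_force: [-5.3, -1.6, 12.2]
grip_width: 22.9
```

```bash
python3 look.py w6
```

```text
7.725 [540.16 -36.61 128.11] [3.1413e+00 1.6000e-03 2.4700e-01] [-5.27 -1.64 12.19] [-0.43  1.25  0.04] 22.86900119519382
```

View pics/w6.png

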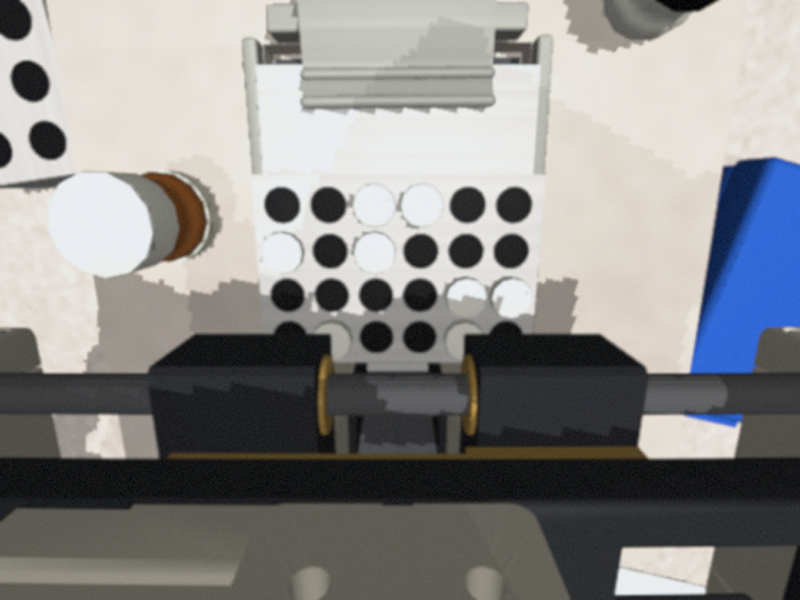

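View pics/w6s.png

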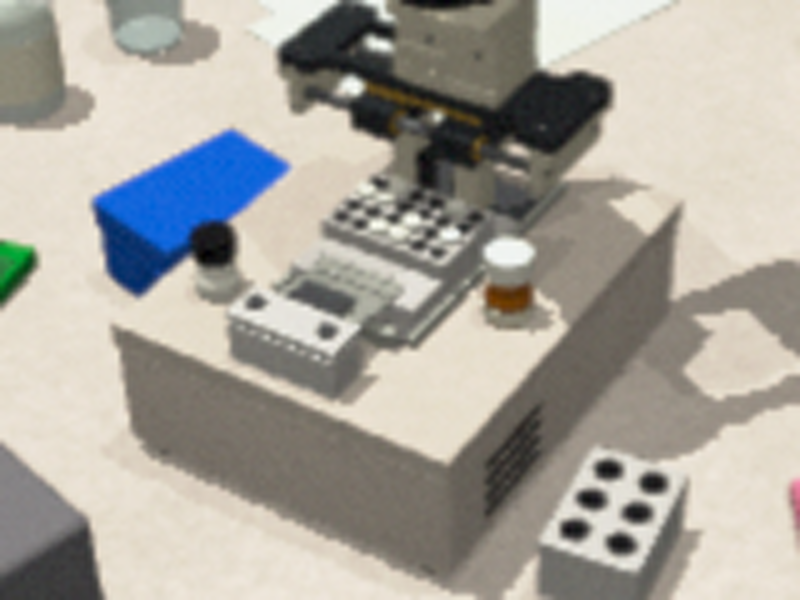

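The flange is under the spring: the lip (row about 105) lies over the flange, whose rear edge is at row 65. The stop is a few mm further back.

Emit:
step_arm:
  increments: "0 0 0 1.5 0 0 -0.5;0 0 0 3 0 0 -0.5;0 0 0 4.5 0 0 -0.5;0 0 0 6 0 0 -0.5;0 0 0 7 0 0 -0.5;0 0 0 7 0 0 -0.5"

```text
time: 8.57
tool_pos: [546.9, -34.9, 128.1]
tcp_rot: [3.141, 0.002, 0.247]
contact_force: [-6.0, -1.4, 11.7]
grip_width: 22.8
```

```bash
python3 look.py w7; python3 - <<'E'
import cv2,pickle
o,c=pickle.load(open("w7.pkl","rb"))
cv2.imwrite("pics/w7c.png",cv2.resize(c["frame"][0:150,160:400,::-1],(800,500),interpolation=cv2.INTER_CUBIC))
E
```

```text
8.575 [546.89 -34.89 128.11] [3.1413e+00 1.7000e-03 2.4700e-01] [-5.98 -1.37 11.71] [-0.35  1.26 -0.02] 22.78142165443309
```

View pics/w7c.png

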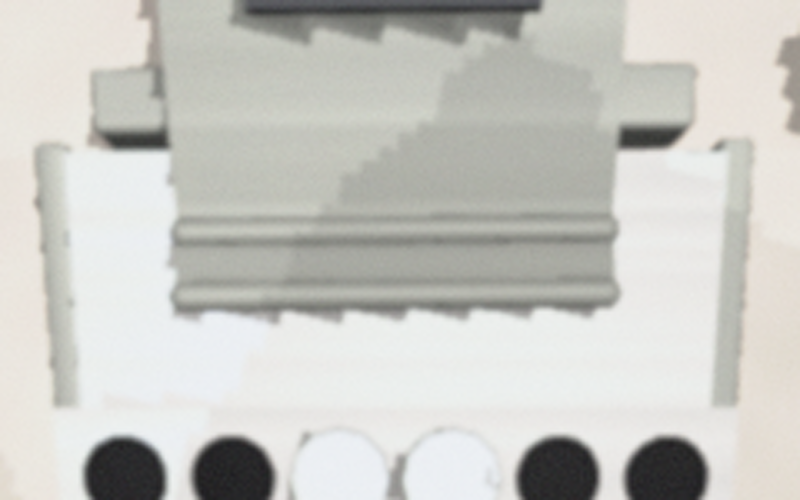

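The flange edge is level with the rail ends and almost at the stop bar, but the force has not risen. I push on until the stop is felt.

Emit:
step_arm:
  increments: "0 0 0 1 0 0 -0.5;0 0 0 2 0 0 -0.5;0 0 0 3 0 0 -0.5;0 0 0 3 0 0 -0.5"

```text
time: 9.18
tool_pos: [549.8, -34.2, 128.1]
tcp_rot: [3.141, 0.002, 0.247]
contact_force: [-6.4, -0.8, 11.5]
grip_width: 22.7
```

```bash
python3 look.py w8; python3 - <<'E'
import cv2,pickle
o,c=pickle.load(open("w8.pkl","rb"))
cv2.imwrite("pics/w8c.png",cv2.resize(c["frame"][0:150,160:400,::-1],(800,500),interpolation=cv2.INTER_CUBIC))
E
```

```text
9.175 [549.75 -34.16 128.13] [3.1413e+00 1.8000e-03 2.4700e-01] [-6.45 -0.83 11.49] [-0.39  1.2   0.02] 22.72352289962264
```

View pics/w8c.png

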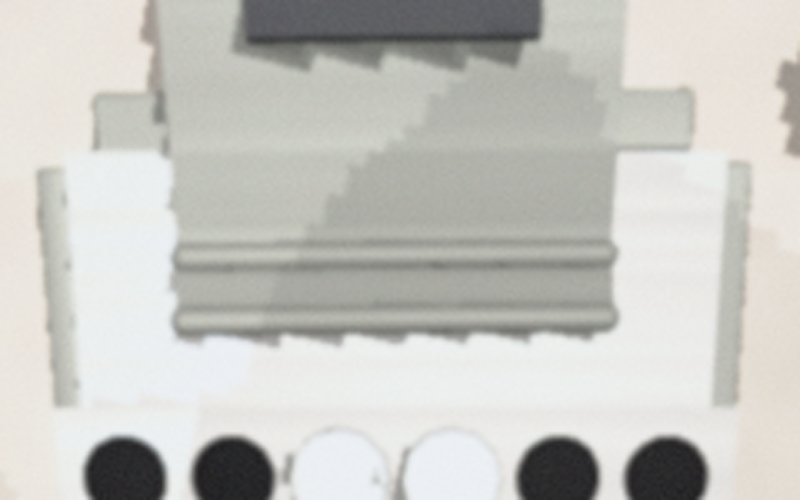

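Emit:
step_arm:
  increments: "0 0 0 1 0 0 -0.5;0 0 0 2 0 0 -0.5;0 0 0 3 0 0 -0.5;0 0 0 3 0 0 -0.5"

```text
time: 9.78
tool_pos: [550.7, -34.0, 128.0]
tcp_rot: [-3.141, 0.006, 0.247]
contact_force: [-14.0, -5.8, 15.7]
grip_width: 23.0
```

```bash
python3 look.py w9; python3 - <<'E'
import cv2,pickle
o,c=pickle.load(open("w9.pkl","rb"))
cv2.imwrite("pics/w9c.png",cv2.resize(c["frame"][0:150,160:400,::-1],(800,500),interpolation=cv2.INTER_CUBIC))
E
```

```text
9.775 [550.69 -33.96 128.01] [-3.1415  0.0064  0.2475] [-13.99  -5.82  15.71] [-0.79  2.28  0.11] 22.98837997204275
```

View pics/w9c.png

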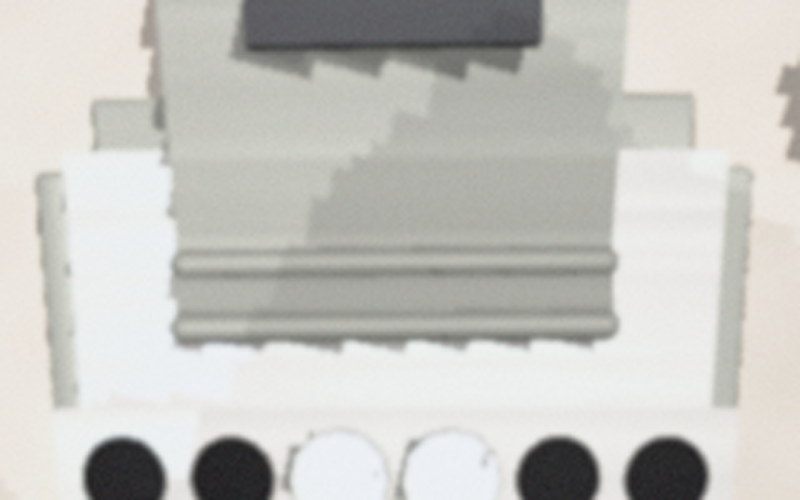

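The stop is felt: 3 mm commanded, only 0.9 mm moved, and the push rose to 15 N. I ease the push a little, then lift straight up so nothing drags the block back.

Emit:
step_arm:
  increments: "0 0 0 -1 0 0 -0.5;0 0 0 -2 0 0 -0.5;0 0 0 -2 0 -1 -0.5;0 0 0 -2 0 -2 -0.5;0 0 0 -2 0 -3 -0.5;0 0 0 -2 0 -4 -0.5;0 0 0 -2 0 -5 -0.5;0 0 0 -2 0 -6 -0.5;0 0 0 -2 0 -6 -0.5"

```text
time: 11.0
tool_pos: [550.5, -33.6, 132.4]
tcp_rot: [-3.141, 0.003, 0.247]
contact_force: [-5.4, -1.8, -0.8]
grip_width: 23.2
```

```bash
python3 look.py w10; python3 - <<'E'
import cv2,pickle
o,c=pickle.load(open("w10.pkl","rb"))
cv2.imwrite("pics/w10c.png",cv2.resize(c["frame"][0:150,160:400,::-1],(800,500),interpolation=cv2.INTER_CUBIC))
E
```

```text
11.0 [550.52 -33.56 132.38] [-3.1406e+00  3.0000e-03  2.4690e-01] [-5.36 -1.81 -0.82] [-0.52  0.98  0.07] 23.166626087549176
```

View pics/w10c.png

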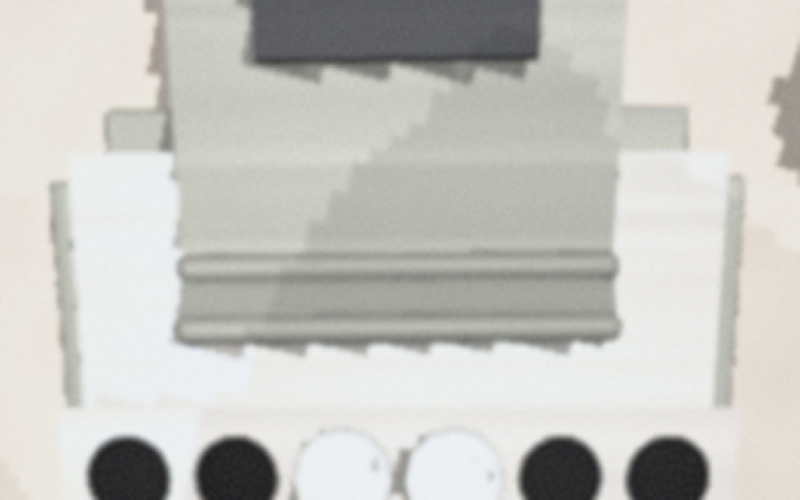

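The downward force has gone and the block is still at the stop; only a light 5.6 N push on the body's front face remains. I back off slightly, then lift clear.

Emit:
step_arm:
  increments: "0 0 0 -1 0 0 -0.5;0 0 0 -2 0 -0.5 -0.5;0 0 0 -3 0 -1.5 -0.5;0 0 0 -4 0 -4 -0.5;0 0 0 -4 0 -15 -0.5;0 0 0 -4 0 -40 -0.5;0 0 0 -4 0 -80 -0.5;0 0 0 -4 0 -80 -0.5;0 0 0 -4 0 -80 -0.5"

```text
time: 12.22
tool_pos: [547.6, -34.5, 213.4]
tcp_rot: [3.142, -0.0, 0.247]
contact_force: [-0.1, -0.0, -1.1]
grip_width: 23.1
```

```bash
python3 look.py w11
```

```text
12.225 [547.64 -34.46 213.38] [ 3.1416e+00 -3.0000e-04  2.4680e-01] [-0.11 -0.   -1.15] [-0.08  0.16  0.  ] 23.105121972416427
```

View pics/w11.png

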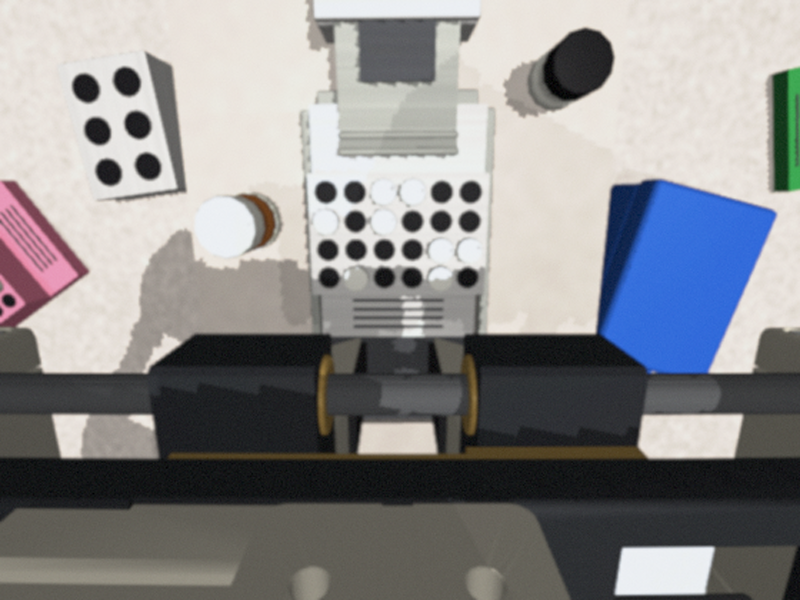

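View pics/w11s.png

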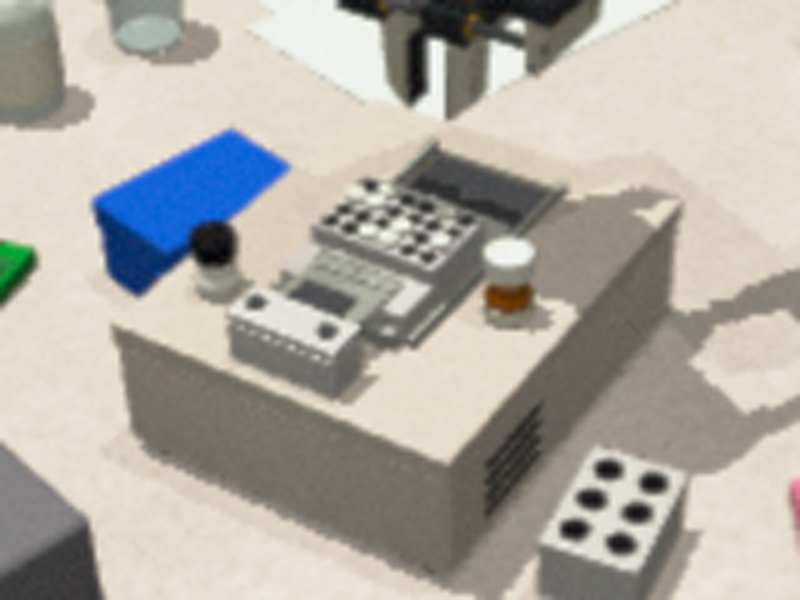

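The block sits under the spring with nothing touching it (flange rear edge at row about 107, body rear edge at row about 172), and the bystanders have not moved. I'll check its position in numbers.

```bash
python3 - <<'E'
from h import *
import pickle
o,c=pickle.load(open("w11.pkl","rb"))
p=[589.3,-24.7,.247]
P=wrist_pt(o,c,[[308,107],[492,107],[306,173],[490,173],[312,294]],[121,121,133,133,109])
print(w2h(p,P).round(1).tolist())
cv2.imwrite("pics/w11c.png",cv2.resize(c["frame"][50:150,190:370,::-1],(800,444),interpolation=cv2.INTER_CUBIC))
E
```

```text
[[60.6, 42.8, 121.0], [60.6, -45.0, 121.0], [29.8, 42.8, 133.0], [29.8, -43.1, 133.0], [-34.0, 47.3, 109.0]]
```

View pics/w11c.png

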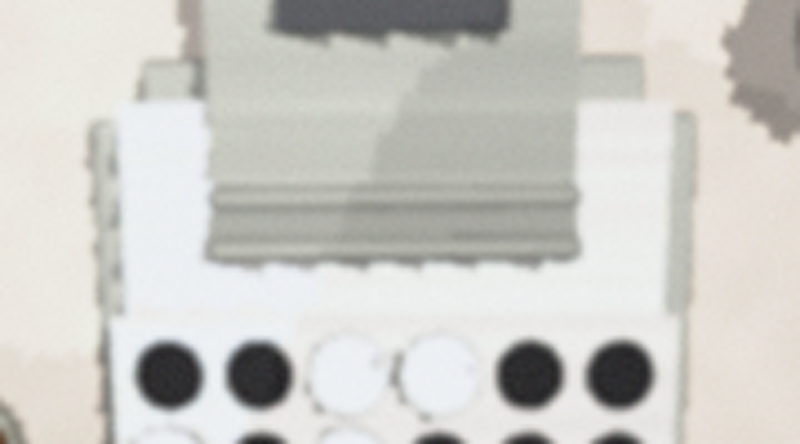

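The rear face measures x = 60.6 mm with the stop at 60 mm, so the block is home and square, and the robot touches nothing. I hand it in.

```bash
python3 -c "
from plant import *
print(close_job())"
```

```text
the job is handed in; nothing more can be done
None
```

The tube block is fully home against the stop, held down by the leaf spring. The job was handed in at about 12 s with the arm clear.

**What I did:** With the fingers partly open and not gripping, I pressed on the ledge at about 12–15 N, which sank the plate about 6.5–8 mm. Keeping it pressed, I slid the block about 45 mm back under the spring. At the stop, a 3 mm command moved the arm only 0.9 mm and the push rose to about 15 N. I then eased the push and lifted straight up, and backed the fingers off.

**Last checks:**
- **Position:** the wrist camera puts the block's rear face at x ≈ 60.6 mm, against the stop at 60 mm and within the 2 mm calibration. The block sits square, with the spring's nose and lip over the flange.
- **Height:** I did not measure how far down the spring holds it after release. The fingertips came off the ledge at least 3.6 mm below its starting height, which fits the 4–6 mm expected.
- **Surroundings:** in the last wrist and scene pictures the vial, dropper, spare block and tip box had not visibly moved. I did not retake the top view for the bystanders further off.

**One disagreement:** the deck outline put the heater's origin about 10.7 mm too far forward. I used the rails, the spring lip and the block instead, which agreed with each other.

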